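# Nest the carry tote

## Robot

A 6-joint arm with a two-finger parallel gripper is mounted at the origin on the work surface. World frame = base frame: x ahead of the robot, y to its left, z up, the work surface at z = 0. Lengths are in m, angles in rad, forces in N, time in s.
With the tool pointing down it reaches from about 0.35 to 0.95 m from the base axis. Payload 17.4 kg.
Tool frame: the origin (TCP) lies at the very end of the fingers, on their centre line; the grasp point (between the pads) lies 19 mm behind it (arm.grip_point_offset is the z of the grasp point in the tool frame, in m); z points along the fingers, y is the line along which they close (so a half turn about z gives the same grasp; the last joint's range is limited). The gripper opens to 93 mm and grips with 3 to 60 N. Pads are 15 mm wide; open, the fingers measure 128 mm over their backs; the gripper's body (75 mm by 188 mm) begins 65 mm behind the grasp point.
Start: joints at [1.196, 0.116, 1.442, -0, 1.584, -0.038], TCP at [0.223, 0.637, 0.194] pointing down, gripper open.
Joint ranges: [-2.83, 2.83], [-0.83, 2.19], [0.07, 2.5], [-1.14, 4.28], [0.01, 3], [-2.97, 2.97]. Speed limits (rad/s): [1.89, 1.89, 2.22, 3.14, 3.14, 3.14].

## Interface

Orientations are given as a unit quaternion [x, y, z, w].
In Python, from plant import arm, viewer gives the robot as it stands.
- The arm moves only by the shell command python3 -m pendant 'ROWS'. ROWS is a JSON object of lists of equal length, an entry for each row: "hand": the opening, from -1 (shut) to 1 (fully open); "dp": the shift along the tool's x, y, z in mm, a list of three; "twist": the turn about the tool's z in degrees. A call has 1 to 20 rows; each row is the pose to reach, as a shift and turn from the pose commanded when the call began, along the tool's axes at that moment; what a row does not reach only later rows make up. A row lasts 1/8 s, in which the tool goes at most 62.5 mm and 10.7 degrees, less where a joint would pass 70% of its speed; a pose out of reach is approached as far as the arm can. A call with a gripper value outside its range is refused whole. The fingers move at their own pace and stop on an object; the grip force is fixed at half the most. Time passes only in rows, so rows that repeat a pose let the fingers close. It gives the time, the measured TCP pose, the force, the opening and the grip force at its end, in the units of the state.
- arm.get_obs(): the state, without advancing time (a new reading comes with each control period).
- viewer.grab_frame(name): name is "scene" or "top" or "wrist"; returns a dict with "pixels" (400x640x3 uint8, red, green, blue), "vfov" (degrees; the focal length in pixels is half the picture's height over the tangent of half this angle, whatever the lens; pixels are square), "cx", "cy" (the principal point, pixels), "R" (3x3) and "t" (3): a world point X has camera coordinates R X + t. Camera axes: x right, y down, z forward; pixel columns grow to the right and rows downward; lengths in m; the calibration is good to about 2 mm. A picture is of the moment at which its call begins. There is no depth.
- arm.close_job(): hands the job in; it is judged then, once.
The state is a dict: "time_s": time; "joint_positions": joint angles; "dq": joint speeds; "tau": joint torques, N m; "ee_pos": TCP position; "tool_rot": TCP orientation; "wrist_force": force on the tool from outside, world axes, zero at the start; "moment": the same for the moment, N m; "gripper_width": finger opening in m; "finger_force": force on a finger pad.
Only numpy, scipy, OpenCV 4.12 (cv2) and the standard library are available. Lean on these libraries where they do the work, as an engineer would, in place of code of your own. Each camera call takes 0.05 s, during which the arm holds its last target. There are 200 camera calls.

## Task

Put the empty carry tote away in the lower tote that is clipped into the aluminium tray: turn it half round so that its ribs drop into the deep slots and it nests inside, rather than stacking on the rim. Feel gently for the slots, since the lower tote sits a little towards one end or the other of its tray, then press the carry tote steadily but gently fully home against the stiff false floor, level and all the way down, and let go. Leave everything else on the bench alone.

Things in the scene. Friction and masses are not known exactly. Their poses are not given: they have to be found in the camera images.
- carry_handle (a point): Centre of the handle bar of the loose, empty carry tote (grey plastic, 0.2 to 0.42 kg), 92 mm above its underside. The bar is 120 mm long (x), 14 wide (y), 16 high, a post at each end, its lower side 26 mm above the rim; grip it across y from above. x runs along the tote to the end that has a rib close to it, z is up. It starts standing on the mat, about half a turn from the tray's x.
- carry_bottom (a point): Centre of the carry tote's underside, same axes. The tote's body is 136 (x) x 96 (y) x 58 mm high, walls 3 mm.
- carry_rim (a point): Centre of the carry tote's mouth, 58 mm above its underside. Outside on each long wall are two upright ribs, 14 mm wide and 7 mm proud (110 mm over the ribs), from 10 mm above the underside up to the rim, centred at x = +56 and x = -28 mm.
- carry_end (a point): Middle of the carry tote's +x end face, 68 mm from its centre, 30 mm above its underside: the end with a rib close to it.
- tray_mid (a point): Centre of the upper face of the floor of the fixed aluminium tray (220 x 130 mm, edge 14 mm high), x along it, z up. The fixed lower tote stands on this floor, parallel to the tray, its x the same way, centred across (y) but 5 to 10 mm towards one end or the other along x: which is not reported, feel or look. It is grey, 192 x 114 x 60 mm, inside 184 x 100 mm.
- rim_mid (a point): Point over the tray's centre at the height of the lower tote's rim, 60 mm above the tray floor. Each of its long walls (7 mm thick) has slots 17 mm wide, 34 mm deep at x = +56 and -28 mm from the lower tote's own centre, where the ribs go to nest, and saddles 17 mm wide, 5 mm deep at x = -56 and +28 mm, where they stand when the totes are stacked, half a turn round.
- home_mid (a point): Point over the tray's centre, 16 mm above the tray floor: the height of the carry tote's underside when nested fully home (ribs on the slot bottoms). With the ribs on the plain rim the underside is 50 mm above the tray floor, stacked in the saddles 45 mm. In the slots the tote has 1.5 mm play either way along x, 2 mm across.
- tray_end (a point): Middle of the tray's +x edge, at floor height, 106 mm from its centre. In the lower tote is a black false floor held by friction: it meets the carry tote's underside 22 to 26 mm above the tray floor, takes about 9 N to push down (more than the tote's weight) and stays where pushed. At home the push rises steeply: about 15 N is plenty, over 35 N between the totes is rough.
- phone: Bystander: loose phone, 74 x 150 x 9 mm, lying flat; origin at the centre of its underside (a screwdriver's on its axis). To be left alone.
- driver_a: Bystander: loose yellow-handled screwdriver, about 150 mm long, lying between the two work places; origin at the centre of its underside (a screwdriver's on its axis). To be left alone.
- driver_b: Bystander: loose black-handled screwdriver, about 130 mm; origin at the centre of its underside (a screwdriver's on its axis). To be left alone.
- flux_jar: Bystander: loose amber jar, 44 mm across, 50 mm tall; origin at the centre of its underside (a screwdriver's on its axis). To be left alone.
- solder_reel: Bystander: loose metal reel, 56 mm across, 40 mm tall; origin at the centre of its underside (a screwdriver's on its axis). To be left alone.
- screw_dish: Bystander: loose white divided dish, 120 x 90 x 22 mm; origin at the centre of its underside (a screwdriver's on its axis). To be left alone.
- board: Bystander: loose green circuit board, 62 x 110 x 7 mm; origin at the centre of its underside (a screwdriver's on its axis). To be left alone.
Things that resemble listed ones, but are neither listed nor needed, are in the scene too. Leave any pink look-alike of the part that bears carry_handle alone.

How it is judged:
On the way, in this order (a step that is already met when the one before it is completed fails the run):
1. the carry tote is lifted clear of the mat (height (world z) of carry_bottom above 0.03 m), for 0.1 s.
2. the carry tote is over the tray, turned the nesting way round (horizontal distance between carry_bottom and tray_mid below 0.03 m and x of carry_end in the frame of tray_mid above 0.04 m and height (world z) of carry_bottom above 0.035 m), for 0.1 s.
At the end, for the whole second after the job is handed in: The carry tote is nested in the lower tote the matching way round, its underside no more than 18 mm above the tray floor (fully home is 16), within 15 mm of the tray's centre, level within 0.04 rad, at rest and released (z of carry_bottom in the frame of tray_mid below 0.018 m and horizontal distance between carry_bottom and tray_mid below 0.015 m and x of carry_end in the frame of tray_mid above 0.05 m and angle between carry_bottom's own z axis and vertical below 0.04 rad and linear speed of carry below 0.01 m/s); the robot touches nothing.
It fails at once if the carry tote is pressed or struck against the lower tote with more than 35 N (contact force between carry and lower above 35 N).
It fails at once if a bystander is moved more than 15 mm (distance of any of phone, driver_a, driver_b, flux_jar, solder_reel, screw_dish, board from where it was at the start of the episode above 0.015 m).
It also fails if it takes over 70 s, if anything falls off the work surface, if the arm or the gripper's body presses on something with over 40 N, if the wrist force passes 120 N, or if a joint passes its speed limit or range.

## Working session

There is one attempt and no reset: what is moved stays moved. The work goes in short steps, Python scripts to look and compute and a shell command to move; the robot and the scene stay as the last step left them, time stands still between calls to the robot, and variables do not carry over. Pictures are saved under pics/ and viewed, at most 10 in all, crops included, and the job is handed in when it is done.

```bash
mkdir -p pics; cat > h.py <<'E'
import numpy as np, cv2
from plant import arm, viewer
def grab(n,save=None):
    f=viewer.grab_frame(n)
    if save: cv2.imwrite('pics/'+save,cv2.cvtColor(f['pixels'],cv2.COLOR_RGB2BGR))
    return f
def ray(f,u,v,z):
    fl=200/np.tan(np.radians(f['vfov'])/2); R=np.array(f['R']);t=np.array(f['t'])
    c=-R.T@t; d=R.T@np.array([(u-f['cx'])/fl,(v-f['cy'])/fl,1.])
    return c+d*(z-c[2])/d[2]
def proj(f,X):
    fl=200/np.tan(np.radians(f['vfov'])/2); p=np.array(f['R'])@X+np.array(f['t'])
    return fl*p[0]/p[2]+f['cx'],fl*p[1]/p[2]+f['cy']
E
python3 - <<'E'
from h import *
import numpy as np
a=grab('top','top0.png');b=grab('scene','scene0.png')
for f in(a,b): print(f['vfov'],f['cx'],f['cy'],np.round(f['R'],3).tolist(),np.round(f['t'],3))
print(arm.get_obs())
E
```

```text
48.71686867320505 319.32425752793034 207.22558437166902 [[0.03, -1.0, 0.003], [-0.996, -0.03, -0.083], [0.083, -0.001, -0.997]] [-1.000e-03  5.860e-01  1.428e+00]
42.02579459366543 325.8242905999588 203.0021797056065 [[-0.863, 0.506, -0.011], [0.389, 0.649, -0.653], [-0.324, -0.568, -0.757]] [ 0.491 -0.165  1.685]
{'time_s': 0.1, 'joint_positions': array([ 1.19619210e+00,  1.16453640e-01,  1.44219064e+00,  1.83306686e-06,
        1.58403355e+00, -3.77964138e-02]), 'dq': array([-3.24043931e-04, -1.25970610e-03, -4.47928467e-04, -8.13726860e-05,
       -3.38134121e-04,  2.94613798e-04]), 'tau': array([ 2.39042143e-03, -7.22888660e+01, -6.23867083e+01,  7.80331227e-02,
        2.29757675e-02, -1.80227835e-05]), 'ee_pos': array([0.22299744, 0.63687083, 0.19317335]), 'tool_rot': array([ 1.67609010e-01,  9.85853399e-01, -5.30909678e-04, -1.11988444e-04]), 'wrist_force': array([ 0.04816204, -0.62849135, -0.33584274]), 'moment': array([0.02971673, 0.01434353, 0.04735812]), 'finger_force': 0.0, 'gripper_width': 0.09298669128220306}
```

View pics/top0.png

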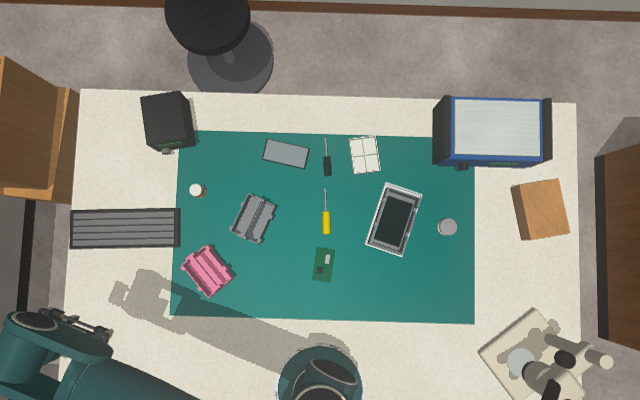

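View pics/scene0.png

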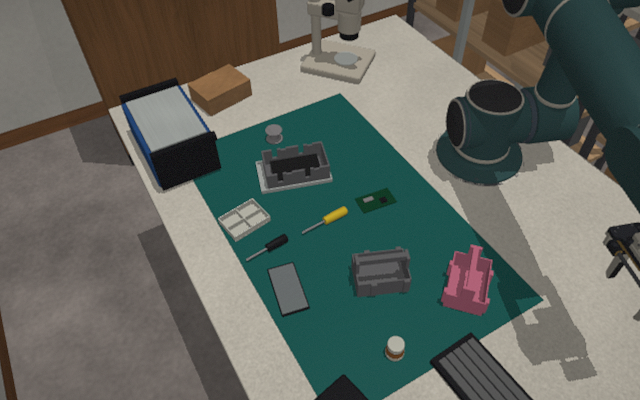

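```bash
python3 - <<'E'
import cv2,numpy as np
t=cv2.imread('pics/top0.png');s=cv2.imread('pics/scene0.png')
z=lambda i,x,y:cv2.resize(i[y:y+75,x:x+100],(400,300),interpolation=cv2.INTER_CUBIC)
a=np.hstack([z(t,205,180),z(t,345,182)]);b=np.hstack([z(s,333,232),z(s,245,125)])
cv2.imwrite('pics/crop.png',np.vstack([a,b]))
E
```

```text
(no output)
```

View pics/crop.png

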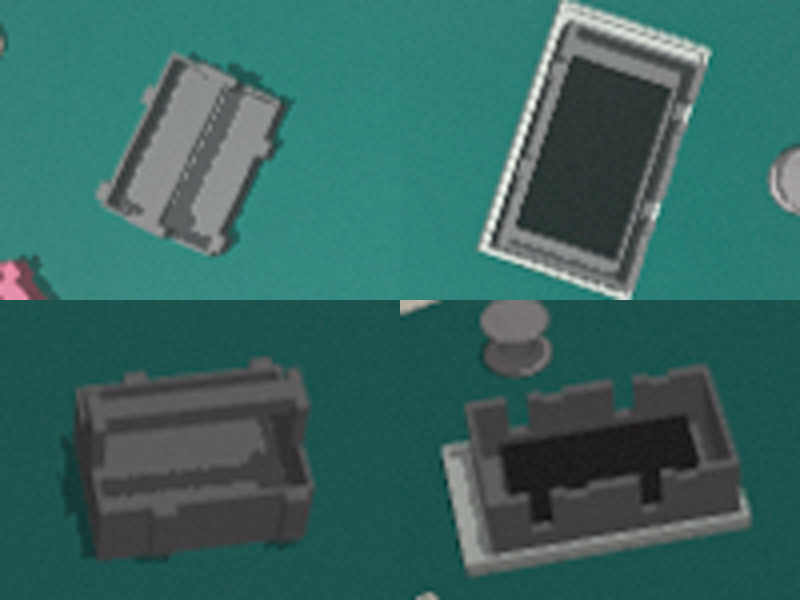

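Carry tote (grey, top px 253,218): its end rib is at the robot-side end (231,232), so +x points towards the robot. The pink one at (208,271) is the look-alike and gets left alone. The lower tote (394,219) has its deep slots at the far end (scene left), so tray +x points away from the robot.

```bash
python3 - <<'E'
from h import *
from scipy.spatial.transform import Rotation as Ro
f=grab('top')
c=lambda x,y,ox,oy:(ox+x/4,oy+y/4)
pts={'cTL':(175,55,205,180,.058),'cTR':(285,98,205,180,.058),'cBR':(218,255,205,180,.058),'cBL':(108,203,205,180,.058),
'tTL':(160,2,345,182,.014),'tTR':(310,50,345,182,.014),'tBL':(80,248,345,182,.014),'tBR':(232,298,345,182,.014)}
P={k:ray(f,*c(*v[:4]),v[4]) for k,v in pts.items()}
for k,v in P.items(): print(k,v.round(4))
C=sum(P[k] for k in P if k[0]=='c')/4;T=sum(P[k] for k in P if k[0]=='t')/4
print(C,T)
x=P['cBR']+P['cBL']-P['cTL']-P['cTR'];print('carry yaw',np.degrees(np.arctan2(x[1],x[0])))
x=-P['tBR']-P['tBL']+P['tTL']+P['tTR'];print('tray yaw',np.degrees(np.arctan2(x[1],x[0])))
o=arm.get_obs();R=Ro.from_quat(o['tool_rot']).as_matrix();print(R.round(3))
print('toolshift to C',(R.T@(C-o['ee_pos'])*1000).round(0))
w=grab('wrist','w0.png');print(w['vfov'],(-np.array(w['R']).T@w['t']).round(3),np.round(w['R'],2).tolist())
E
```

```text
cTL [0.6192 0.2453 0.058 ]
cTR [0.5872 0.1556 0.058 ]
cBR [0.46   0.2042 0.058 ]
cBL [0.4988 0.2937 0.058 ]
tTL [ 0.6755 -0.1992  0.014 ]
tTR [ 0.6391 -0.3245  0.014 ]
tBL [ 0.4695 -0.1369  0.014 ]
tBR [ 0.4323 -0.2626  0.014 ]
[0.54130277 0.22467999 0.058     ] [ 0.5540707  -0.23078552  0.014     ]
carry yaw 158.62863120086297
tray yaw -16.7370703203637
[[-0.944  0.331 -0.   ]
 [ 0.331  0.944 -0.001]
 [ 0.    -0.001 -1.   ]]
toolshift to C [-437. -284.  136.]
61.55533233587202 [0.16  0.66  0.386] [[0.33, 0.94, -0.0], [0.91, -0.32, 0.25], [0.23, -0.08, -0.97]]
```

```bash
python3 -m pendant '{"hand":[1,1,1,1,1,1,1,1,1,1,1,1,1,1],"dp":[[-40,-26,0],[-80,-52,0],[-125,-81,0],[-170,-110,0],[-215,-140,0],[-260,-169,0],[-305,-198,0],[-350,-227,0],[-390,-253,0],[-420,-273,0],[-437,-284,0],[-437,-284,0],[-437,-284,0],[-437,-284,0]],"twist":[0,0,0,0,0,0,0,1,1,2,2,2,2,2]}'
python3 - <<'E'
from h import *
w=grab('wrist','w1.png')
C=np.array([.541,.2247,.058])
print(proj(w,C),proj(w,C+[0,0,.042]))
E
```

```text
time_s: 1.95
ee_pos: [0.5412, 0.2255, 0.1939]
tool_rot: [0.184, 0.983, 0.0, 0.0]
wrist_force: [0.1, 0.3, -0.2]
gripper_width: 0.0932
finger_force: 0.0
(np.float64(311.31617305028794), np.float64(183.70972381735845)) (np.float64(311.0985234612479), np.float64(193.33258565498886))
```

View pics/w1.png

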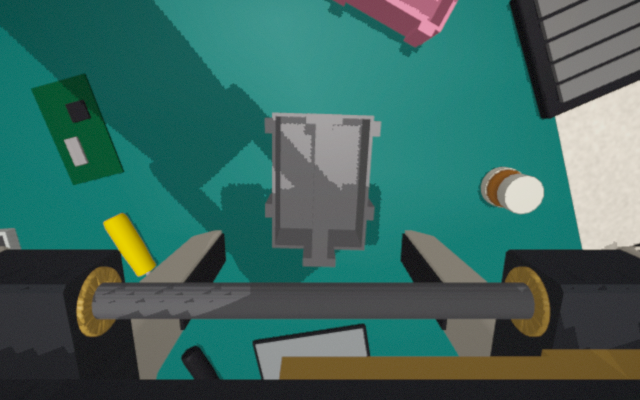

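Wrist view: tote rim corners at about (274,114), (373,116), (366,248), (274,248), with the end ribs at the top. The handle post is at the bottom (304–336, 265), and the fingers straddle it.

```bash
python3 - <<'E'
from h import *
from scipy.spatial.transform import Rotation as Ro
w=grab('wrist');o=arm.get_obs()
P=[ray(w,*p,.06) for p in [(274,114),(373,116),(366,248),(274,248)]]
print(np.round(P,4)); C=sum(P)/4
print('len',[np.linalg.norm(P[i]-P[i-1]).round(4) for i in range(4)])
x=P[0]+P[1]-P[2]-P[3]; y=P[0]+P[3]-P[1]-P[2]
print('C',C,'yaw',np.degrees(np.arctan2(x[1],x[0])),'yawY',np.degrees(np.arctan2(y[1],y[0])))
print('post end',ray(w,320,265,.1))
R=Ro.from_quat(o['tool_rot']).as_matrix()
print('tool yaw',np.degrees(np.arctan2(R[1,0],R[0,0])),R.T@(C-o['ee_pos'])*1000,R.T@(ray(w,320,265,.1)-o['ee_pos'])*1000)
E
```

```text
[[0.4656 0.2164 0.06  ]
 [0.5013 0.3026 0.06  ]
 [0.6249 0.2529 0.06  ]
 [0.5901 0.1637 0.06  ]]
len [np.float64(0.1351), np.float64(0.0933), np.float64(0.1333), np.float64(0.0957)]
C [0.54545885 0.23392403 0.06      ] yaw 157.5534653637523 yawY -111.87864140391994
post end [0.60745812 0.20743295 0.1       ]
tool yaw 158.76515597900263 [ -0.77452171   9.53296338 133.92247378] [-68.16000006   7.30067752  93.9237098 ]
```

```bash
python3 -m pendant '{"hand":[1,1,1,1,1,1,1,-1,-1,-1,-1,-1,-1,-1,-1,-1,-1],"dp":[[-1,9,0],[-1,9,30],[-1,9,60],[-1,9,90],[-1,9,110],[-1,9,119],[-1,9,119],[-1,9,119],[-1,9,119],[-1,9,119],[-1,9,119],[-1,9,119],[-1,9,119],[-1,9,119],[-1,9,119],[-1,9,119],[-1,9,119]],"twist":[1,1,1,1,1,1,1,1,1,1,1,1,1,1,1,1,1]}'
```

```text
time_s: 4.18
ee_pos: [0.548, 0.2319, 0.0779]
tool_rot: [0.194, 0.981, 0.0, 0.003]
wrist_force: [0.2, -1.8, 1.9]
gripper_width: 0.0015
finger_force: 0.7
```

```bash
python3 - <<'E'
from h import *
w=grab('wrist','w2.png');s=grab('scene')
z=cv2.resize(s['pixels'][190:340,280:480,::-1],(640,480),interpolation=cv2.INTER_CUBIC)
cv2.imwrite('pics/s2.png',z)
a=cv2.imread('pics/w2.png');cv2.imwrite('pics/ws2.png',np.hstack([cv2.resize(a,(440,275)),cv2.resize(z,(360,275))]))
E
```

```text
(no output)
```

View pics/ws2.png

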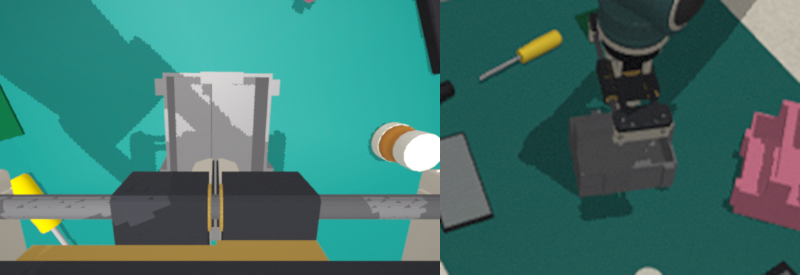

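```bash
python3 - <<'E'
from h import *
a=cv2.imread('pics/w2.png');z=grab('scene')['pixels'][235:310,340:440,::-1]
t=grab('top')['pixels'][185:250,215:295,::-1]
A=cv2.resize(a[80:280,200:440],(800,600)) 
A=cv2.resize(a[90:270,220:420],(440,396));B=cv2.resize(z,(360,270),interpolation=cv2.INTER_CUBIC);D=cv2.resize(t,(360,292),interpolation=cv2.INTER_CUBIC)
o=np.zeros((562,800,3),np.uint8);o[:396,:440]=A;o[:270,440:]=B;o[270:,440:]=D
cv2.imwrite('pics/c3.png',o);ob=arm.get_obs();print({k:ob[k] for k in('time_s','ee_pos','wrist_force','moment','gripper_width','finger_force')})
E
```

```text
{'time_s': 4.375, 'ee_pos': array([0.54621177, 0.23259671, 0.07541101]), 'wrist_force': array([ 0.59311207, -1.85922191,  7.26240212]), 'moment': array([-0.33066246, -0.17676464, -0.02816752]), 'gripper_width': 0.0006543676601874749, 'finger_force': 3.640707143236739}
```

View pics/c3.png

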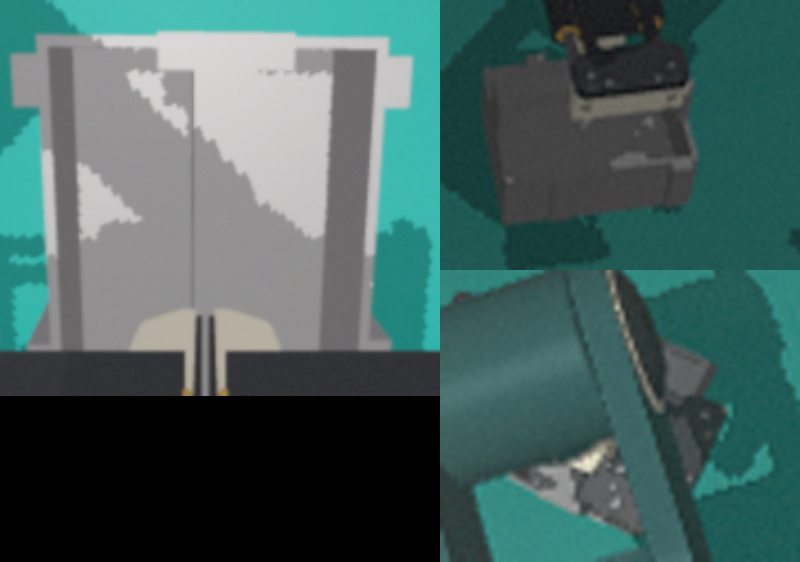

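```bash
python3 - <<'E'
from h import *
from scipy.spatial.transform import Rotation as Ro
w=grab('wrist','w3.png');s=grab('scene','s3.png');ob=arm.get_obs()
print(ob['ee_pos'],ob['gripper_width'],ob['wrist_force'],ob['finger_force'])
C=np.array([.5455,.2335,0.]);x=np.array([np.cos(np.radians(157.8)),np.sin(np.radians(157.8)),0]);y=np.array([-x[1],x[0],0]);z=np.array([0,0,1.])
q=lambda a,b,c:C+a*x+b*y+c*z
o=[]
for n,f,(X0,Y0,W,H) in (('w',w,(200,80,240,200)),('s',s,(333,225,120,100))):
    im=cv2.cvtColor(f['pixels'],cv2.COLOR_RGB2BGR)[Y0:Y0+H,X0:X0+W]; k=400/W
    im=cv2.resize(im,(400,int(H*k)),interpolation=cv2.INTER_CUBIC); raw=im.copy()
    P=lambda p:tuple(int(v) for v in ((np.array(proj(f,p))-[X0,Y0])*k))
    for zz,hx,hy,col in((.0,.068,.048,(255,0,0)),(.058,.068,.048,(0,255,0)),(.1,.06,.007,(0,0,255)),(.084,.06,.007,(0,255,255))):
        cv2.polylines(im,[np.array([P(q(a*hx,b*hy,zz)) for a,b in((1,1),(1,-1),(-1,-1),(-1,1))])],True,col,1)
    cv2.circle(im,P(ob['ee_pos']),4,(255,0,255),-1)
    o.append(np.hstack([raw,im])[:300])
    print(n,proj(f,ob['ee_pos']))
m=min(a.shape[1] for a in o)
cv2.imwrite('pics/ov.png',np.vstack(o))
E
```

```text
[0.54624496 0.23263668 0.07544517] 0.0009322459149575493 [ 0.52746462 -2.05376019  7.35349266] 3.585953414440155
w (np.float64(311.6462395892033), np.float64(228.61677112618793))
s (np.float64(379.624310425946), np.float64(261.86160914873153))
```

View pics/ov.png

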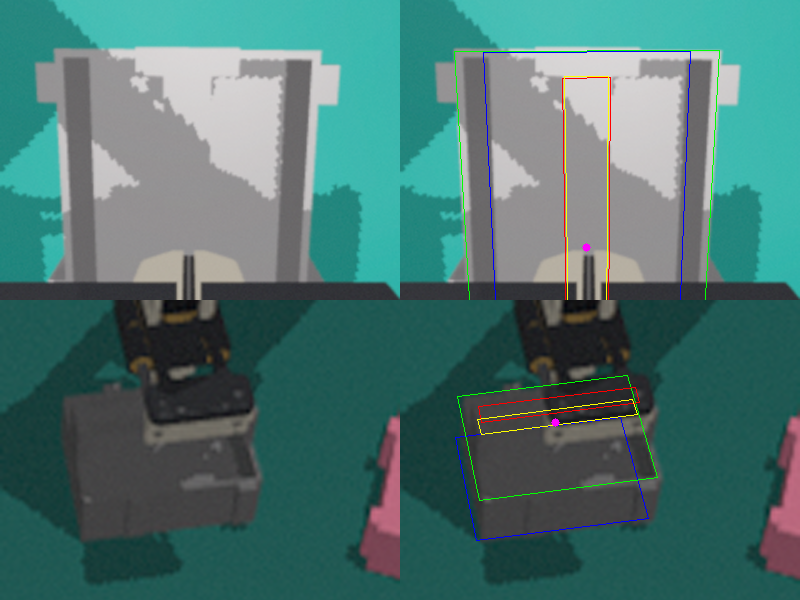

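```bash
python3 -m pendant '{"hand":[1,1,1,1,1,1,1,1],"dp":[[0,0,0],[0,0,0],[0,0,0],[0,0,0],[0,0,0],[0,0,0],[0,0,0],[0,0,0]],"twist":[0,0,0,0,0,0,0,0]}'; python3 -m pendant '{"hand":[1,1,1,1,1,1,1],"dp":[[0,0,-20],[0,0,-50],[0,0,-80],[0,0,-110],[0,0,-120],[0,0,-120],[0,0,-120]],"twist":[0,0,0,0,0,0,0]}'
python3 - <<'E'
from h import *
w=grab('wrist','w4.png');g=cv2.cvtColor(w['pixels'],cv2.COLOR_RGB2BGR)
a=cv2.resize(g[90:290,230:410],(540,600),interpolation=cv2.INTER_CUBIC)
for i in range(3): a[:,:,i]=cv2.createCLAHE(3,(4,4)).apply(a[:,:,i])
cv2.imwrite('pics/w4c.png',a)
E
```

```text
time_s: 5.48
ee_pos: [0.5483, 0.2358, 0.0823]
tool_rot: [0.193, 0.981, 0.004, 0.003]
wrist_force: [-12.4, 13.8, 61.0]
gripper_width: 0.0757
finger_force: 28.3
time_s: 6.35
ee_pos: [0.5454, 0.2325, 0.1932]
tool_rot: [0.193, 0.981, -0.001, -0.001]
wrist_force: [0.4, -0.7, -0.2]
gripper_width: 0.0929
finger_force: 0.0
```

View pics/w4c.png

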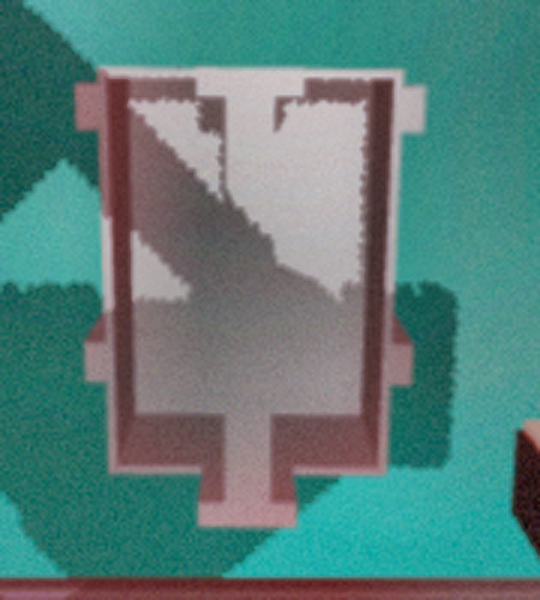

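The bar is intact and centred under the tool (crop 225–272, px ~313), and the tote has not shifted. The first grip closed without holding it, so I'll descend in stages and check the force and opening at each one.

```bash
python3 -m pendant '{"hand":[1,1,1,1,1],"dp":[[0,0,30],[0,0,60],[0,0,80],[0,0,80],[0,0,80]],"twist":[0,0,0,0,0]}'; python3 -m pendant '{"hand":[1,1,1,1,1,1],"dp":[[0,0,10],[0,0,20],[0,0,28],[0,0,28],[0,0,28],[0,0,28]],"twist":[0,0,0,0,0,0]}'; python3 -m pendant '{"hand":[0.2,0.1,0,0,0,0],"dp":[[0,0,0],[0,0,0],[0,0,0],[0,0,0],[0,0,0],[0,0,0]],"twist":[0,0,0,0,0,0]}'
```

```text
time_s: 7.02
ee_pos: [0.5463, 0.2328, 0.1159]
tool_rot: [0.193, 0.981, 0.0, 0.0]
wrist_force: [-0.1, -0.0, 1.1]
gripper_width: 0.0929
finger_force: 0.0
time_s: 7.78
ee_pos: [0.546, 0.2327, 0.0872]
tool_rot: [0.193, 0.981, 0.0, 0.0]
wrist_force: [-0.2, -0.7, 0.1]
gripper_width: 0.0931
finger_force: 0.0
time_s: 8.52
ee_pos: [0.5459, 0.2326, 0.0868]
tool_rot: [0.193, 0.981, -0.0, -0.0]
wrist_force: [-0.7, -0.5, 0.4]
gripper_width: 0.0469
finger_force: 0.0
```

```bash
python3 -m pendant '{"hand":[-0.3,-0.5,-0.5,-0.5,-0.5],"dp":[[0,0,0],[0,0,2],[0,0,5],[0,0,7],[0,0,7]],"twist":[0,0,0,0,0]}'; python3 -m pendant '{"hand":[-0.65,-0.7,-0.75,-0.8,-0.8],"dp":[[0,0,0],[0,0,0],[0,0,0],[0,0,0],[0,0,0]],"twist":[0,0,0,0,0]}'; python3 - <<'E'
from h import *
w=grab('wrist','w5.png')
cv2.imwrite('pics/w5c.png',cv2.resize(w['pixels'][150:350,200:440,::-1],(720,600),interpolation=cv2.INTER_CUBIC))
E
```

```text
time_s: 9.15
ee_pos: [0.5458, 0.2326, 0.0796]
tool_rot: [0.193, 0.981, -0.0, -0.0]
wrist_force: [-0.5, -0.6, -0.3]
gripper_width: 0.0235
finger_force: 0.0
time_s: 9.78
ee_pos: [0.5459, 0.2326, 0.0799]
tool_rot: [0.193, 0.981, -0.0, -0.0]
wrist_force: [-0.1, -0.4, -0.3]
gripper_width: 0.0092
finger_force: 0.0
```

```bash
python3 - <<'E'
from h import *
w=cv2.imread('pics/w5.png');s=grab('scene','s5.png')
A=cv2.resize(w[100:330,200:440],(480,460),interpolation=cv2.INTER_CUBIC)
B=cv2.resize(s['pixels'][200:325,340:420,::-1],(320,500),interpolation=cv2.INTER_CUBIC)
B=np.clip(B.astype(float)*1.8,0,255).astype(np.uint8)
o=np.zeros((500,800,3),np.uint8);o[:460,:480]=A;o[:,480:]=B;cv2.imwrite('pics/c5.png',o)
E
```

```text
(no output)
```

View pics/c5.png

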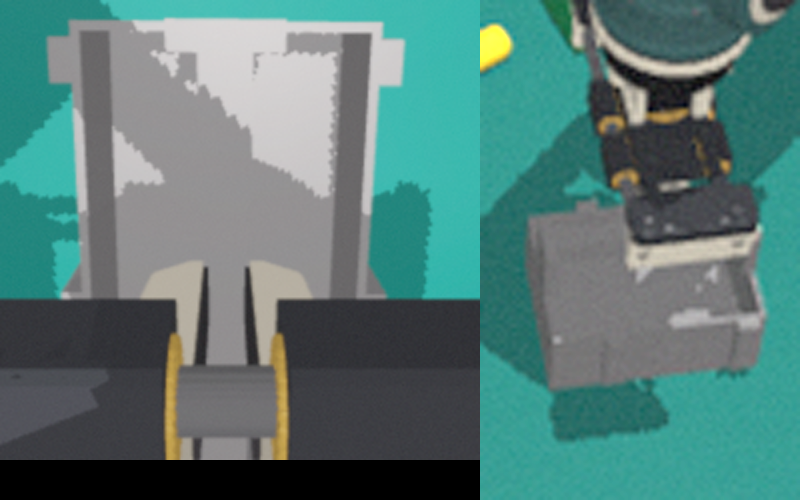

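The wrist view settles it. The open gap spans 181 px, which puts the visible finger ends about 20 mm nearer the camera than the reported TCP. So at z≈0.08 the tips are level with the top of the bar. I'll check the offset, then open slightly and go deeper in guarded steps.

```bash
python3 -c "
from plant import arm; print(arm.grip_point_offset)
from h import *
from scipy.spatial.transform import Rotation as Ro
w=grab('wrist');o=arm.get_obs();R=Ro.from_quat(o['tool_rot']).as_matrix()
# where would a tip lie: tool-frame points at several depths, pads front face x=7.5
for dz in(0,-10,-20,-30): print(dz,np.round(proj(w,o['ee_pos']+R@np.array([.0075,0,dz/1000])),1),np.round(proj(w,o['ee_pos']+R@np.array([-.0075,0,dz/1000])),1))
"
python3 -m pendant '{"hand":[-0.4,-0.4,-0.4,-0.4],"dp":[[0,0,0],[0,0,0],[0,0,0],[0,0,0]],"twist":[0,0,0,0]}'
python3 -m pendant '{"hand":[-0.4,-0.4,-0.4,-0.4,-0.4],"dp":[[0,0,3],[0,0,6],[0,0,9],[0,0,10],[0,0,10]],"twist":[0,0,0,0,0]}'
```

```text
-0.0188
0 [311.6 216.7] [311.7 240.2]
-10 [311.5 221.9] [311.6 246.5]
-20 [311.4 227.6] [311.5 253.4]
-30 [311.4 234. ] [311.4 261.1]
time_s: 10.42
ee_pos: [0.5459, 0.2326, 0.0798]
tool_rot: [0.193, 0.981, -0.0, -0.0]
wrist_force: [-0.2, 0.3, 0.1]
gripper_width: 0.0277
finger_force: 0.0
time_s: 11.05
ee_pos: [0.5458, 0.2326, 0.0698]
tool_rot: [0.193, 0.981, -0.0, -0.0]
wrist_force: [0.0, 0.7, -0.7]
gripper_width: 0.0278
finger_force: 0.0
```

```bash
python3 -m pendant '{"hand":[-0.4,-0.4,-0.4,-0.4,-0.4,-0.4,-0.4],"dp":[[0,0,3],[0,0,6],[0,0,9],[0,0,12],[0,0,15],[0,0,15],[0,0,15]],"twist":[0,0,0,0,0,0,0]}'
python3 -m pendant '{"hand":[-0.6,-0.7,-0.8,-0.9,-1,-1],"dp":[[0,0,0],[0,0,0],[0,0,0],[0,0,0],[0,0,0],[0,0,0]],"twist":[0,0,0,0,0,0]}'
```

```text
time_s: 11.92
ee_pos: [0.5459, 0.2327, 0.055]
tool_rot: [0.193, 0.981, 0.0, 0.0]
wrist_force: [0.3, -0.9, 0.2]
gripper_width: 0.028
finger_force: 0.0
time_s: 12.68
ee_pos: [0.5458, 0.2326, 0.0548]
tool_rot: [0.193, 0.981, -0.0, -0.0]
wrist_force: [-1.5, -0.6, 0.1]
gripper_width: 0.0136
finger_force: 30.0
```

```bash
python3 -m pendant '{"hand":[-1,-1,-1,-1,-1,-1,-1,-1,-1],"dp":[[0,0,-5],[0,0,-15],[0,0,-40],[0,0,-75],[0,0,-110],[0,0,-145],[0,0,-170],[0,0,-185],[0,0,-185]],"twist":[0,0,0,0,0,0,0,0,0]}'
python3 - <<'E'
from h import *
from scipy.spatial.transform import Rotation as Ro
o=arm.get_obs();R=Ro.from_quat(o['tool_rot']).as_matrix()
a=np.radians(-16.8);T=np.array([.554,-.231,o['ee_pos'][2]])
for d in(.09,0):print(d,R.T@(T-d*np.array([np.cos(a),np.sin(a),0])-o['ee_pos'])*1000)
print('twist',np.degrees(np.arctan2(R[1,0],R[0,0]))+16.8)
E
```

```text
time_s: 13.8
ee_pos: [0.5461, 0.2328, 0.2407]
tool_rot: [0.193, 0.981, 0.0, 0.001]
wrist_force: [-1.1, 0.1, -2.0]
gripper_width: 0.0138
finger_force: 30.0
0.09 [-9.36683976e+01 -4.34715762e+02 -3.39423924e-01]
0 [-1.83254611e+02 -4.26095979e+02 -2.40808386e-01]
twist 174.50399137158098
```

```bash
python3 -m pendant '{"hand":[-1,-1,-1,-1,-1,-1,-1,-1,-1,-1,-1,-1,-1,-1,-1,-1,-1,-1,-1,-1],"dp":[[-3,-15,0],[-8,-38,0],[-14,-64,0],[-20,-92,0],[-26,-120,0],[-32,-148,0],[-38,-176,0],[-44,-204,0],[-50,-232,0],[-56,-260,0],[-62,-288,0],[-68,-316,0],[-74,-344,0],[-80,-370,0],[-85,-394,0],[-89,-413,0],[-92,-426,0],[-94,-435,0],[-94,-435,0],[-94,-435,0]],"twist":[5,14,23,33,42,51,61,70,79,89,98,107,117,126,136,145,155,165,172,174.5]}'
python3 -m pendant '{"hand":[-1,-1,-1],"dp":[[0,0,0],[0,0,0],[0,0,0]],"twist":[0,0,0]}'
python3 - <<'E'
from h import *
w=grab('wrist','w6.png')
o=arm.get_obs();T=np.array([.554,-.231,0]);a=np.radians(-16.8);ux=np.array([np.cos(a),np.sin(a),0]);uy=np.array([-ux[1],ux[0],0])
for n,x,y,z in(('tray',.11,.065,.016),('low',.096,.057,.062),('low0',.0,.057,.062)):
    print(n,*[np.round(proj(w,T+x*ux+s*y*uy+[0,0,z]),0) for s in(1,-1)])
print(o['joint_positions'],o['ee_pos'])
E
```

```text
time_s: 16.3
ee_pos: [0.4674, -0.2055, 0.2384]
tool_rot: [0.989, -0.148, -0.001, -0.0]
wrist_force: [0.0, -0.0, -2.8]
gripper_width: 0.0139
finger_force: 30.0
time_s: 16.68
ee_pos: [0.4678, -0.2054, 0.2396]
tool_rot: [0.989, -0.146, -0.0, -0.0]
wrist_force: [0.3, -0.2, -2.3]
gripper_width: 0.0139
finger_force: 30.0
tray [254.  -7.] [372.  -7.]
low [255.  -8.] [371.  -8.]
low0 [259.  94.] [367.  94.]
[-4.63782630e-01 -2.53055507e-01  1.71864582e+00 -1.35704944e-05
  1.67620343e+00  1.39964426e+00] [ 0.46776511 -0.20545465  0.2396915 ]
```

View pics/w6.png

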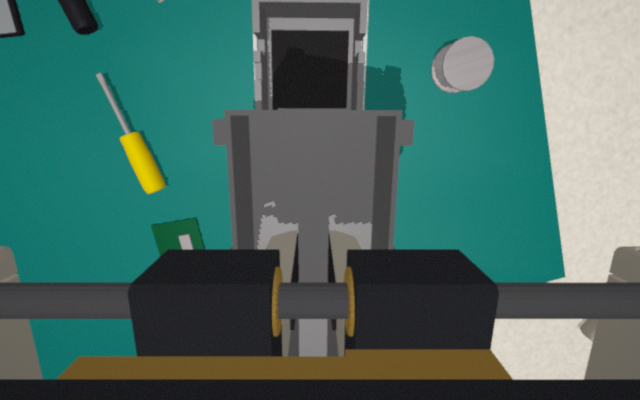

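Wrist view: the lower tote's front half shows at columns 253–368, with its far-end rim at about rows 3–18. The held tote is centred at column 313 and square to the tool. The lower tote appears to sit towards tray −x. I'll back off 50 mm and measure the tray and rim edges from pixel profiles.

```bash
python3 -m pendant '{"hand":[-1,-1,-1,-1,-1,-1],"dp":[[-10,0,0],[-25,0,0],[-40,0,0],[-50,0,0],[-50,0,0],[-50,0,0]],"twist":[0,0,0,0,0,0]}'
python3 - <<'E'
from h import *
w=grab('wrist','w7.png');p=w['pixels'].astype(int)
hsv=cv2.cvtColor(w['pixels'],cv2.COLOR_RGB2HSV)
print('col profile 300-325');m=p[:,300:326].mean(1)
print([(r,*m[r].astype(int)) for r in range(10,115,2)])
for r in (40,60,90,100):
    q=p[r-1:r+2].mean(0).astype(int); print(r,[(c,*q[c]) for c in list(range(240,274,2))]); print(r,[(c,*q[c]) for c in list(range(350,384,2))])
E
```

```text
time_s: 17.48
ee_pos: [0.42, -0.1911, 0.2399]
tool_rot: [0.989, -0.146, 0.0, 0.0]
wrist_force: [-0.0, 0.5, -2.1]
gripper_width: 0.0138
finger_force: 30.0
col profile 300-325
[(10, np.int64(36), np.int64(35), np.int64(35)), (12, np.int64(36), np.int64(35), np.int64(34)), (14, np.int64(37), np.int64(35), np.int64(35)), (16, np.int64(37), np.int64(35), np.int64(35)), (18, np.int64(36), np.int64(35), np.int64(35)), (20, np.int64(36), np.int64(35), np.int64(35)), (22, np.int64(37), np.int64(36), np.int64(36)), (24, np.int64(36), np.int64(35), np.int64(35)), (26, np.int64(37), np.int64(36), np.int64(36)), (28, np.int64(37), np.int64(36), np.int64(36)), (30, np.int64(37), np.int64(35), np.int64(36)), (32, np.int64(37), np.int64(36), np.int64(36)), (34, np.int64(36), np.int64(35), np.int64(36)), (36, np.int64(37), np.int64(35), np.int64(36)), (38, np.int64(37), np.int64(36), np.int64(36)), (40, np.int64(37), np.int64(35), np.int64(36)), (42, np.int64(36), np.int64(35), np.int64(36)), (44, np.int64(36), np.int64(35), np.int64(36)), (46, np.int64(37), np.int64(35), np.int64(36)), (48, np.int64
[... 7839 characters left out ...]
68)), (356, np.int64(97), np.int64(96), np.int64(96)), (358, np.int64(101), np.int64(99), np.int64(99)), (360, np.int64(102), np.int64(100), np.int64(101)), (362, np.int64(142), np.int64(144), np.int64(142)), (364, np.int64(71), np.int64(110), np.int64(104)), (366, np.int64(23), np.int64(92), np.int64(86)), (368, np.int64(25), np.int64(93), np.int64(87)), (370, np.int64(25), np.int64(92), np.int64(86)), (372, np.int64(23), np.int64(92), np.int64(86)), (374, np.int64(22), np.int64(91), np.int64(86)), (376, np.int64(23), np.int64(92), np.int64(86)), (378, np.int64(21), np.int64(92), np.int64(85)), (380, np.int64(23), np.int64(92), np.int64(85)), (382, np.int64(22), np.int64(92), np.int64(86))]
```

```bash
python3 -m pendant '{"hand":[-1,-1,-1,-1,-1,-1,-1],"dp":[[10,0,0],[30,0,0],[55,0,0],[80,0,0],[90,0,0],[90,0,0],[90,0,0]],"twist":[0,0,0,0,0,0,0]}'
python3 - <<'E'
from h import *
from scipy.spatial.transform import Rotation as Ro
w=grab('wrist','w8.png');g=w['pixels'].mean(2).astype(int);sat=cv2.cvtColor(w['pixels'],cv2.COLOR_RGB2HSV)[:,:,1]
m=g[:,290:330].mean(1).astype(int);s=sat[:,290:330].mean(1).astype(int)
print([(r,m[r],s[r]) for r in range(0,112) if abs(m[min(r+1,399)]-m[r-1])>6 or r%20==0])
for r in (50,60,75,90,100):
    q=g[r-1:r+2].mean(0).astype(int);d=np.abs(np.diff(q)); print(r,[(c,q[c],q[c+1]) for c in range(235,385) if d[c]>14])
o=arm.get_obs();R=Ro.from_quat(o['tool_rot']).as_matrix()
f7={k:w[k] for k in w}
for u,v,z in((308.75,80,.062),(311.5,80,.062)): print(R.T@(ray(w,u,v,z)-o['ee_pos'])*1000)
E
```

```text
time_s: 18.4
ee_pos: [0.5057, -0.217, 0.2399]
tool_rot: [0.989, -0.146, -0.0, 0.0]
wrist_force: [-0.1, 0.4, -1.9]
gripper_width: 0.0139
finger_force: 30.0
[(0, np.int64(96), np.int64(177)), (20, np.int64(98), np.int64(173)), (27, np.int64(99), np.int64(174)), (28, np.int64(109), np.int64(142)), (29, np.int64(156), np.int64(52)), (30, np.int64(200), np.int64(8)), (31, np.int64(212), np.int64(5)), (32, np.int64(210), np.int64(5)), (33, np.int64(181), np.int64(5)), (34, np.int64(141), np.int64(7)), (35, np.int64(156), np.int64(6)), (36, np.int64(196), np.int64(5)), (37, np.int64(208), np.int64(5)), (40, np.int64(208), np.int64(5)), (41, np.int64(190), np.int64(3)), (42, np.int64(161), np.int64(2)), (43, np.int64(148), np.int64(3)), (44, np.int64(146), np.int64(3)), (45, np.int64(134), np.int64(3)), (46, np.int64(98), np.int64(5)), (47, np.int64(72), np.int64(6)), (54, np.int64(72), np.int64(6)), (55, np.int64(98), np.int64(5)), (56, np.int64(114), np.int64(4)), (57, np.int64(112), np.int64(4)), (58, np.int64(106), np.int64(5)), (60, np.int64(103), np.int64(4)), (67, np.int64(101), np.in
[... 2687 characters left out ...]
(155)), (363, np.int64(157), np.int64(142)), (364, np.int64(142), np.int64(104)), (365, np.int64(104), np.int64(71))]
100 [(254, np.int64(88), np.int64(132)), (261, np.int64(116), np.int64(88)), (262, np.int64(88), np.int64(67)), (267, np.int64(66), np.int64(82)), (271, np.int64(98), np.int64(72)), (272, np.int64(72), np.int64(38)), (345, np.int64(28), np.int64(48)), (346, np.int64(48), np.int64(87)), (350, np.int64(100), np.int64(81)), (351, np.int64(81), np.int64(66)), (356, np.int64(72), np.int64(91)), (362, np.int64(105), np.int64(126)), (364, np.int64(112), np.int64(80)), (365, np.int64(80), np.int64(65))]
[104.22839752  -4.86734215 178.11778606]
[104.22370999  -1.99874511 178.11796734]
```

```bash
python3 - <<'E'
from h import *
from scipy.spatial.transform import Rotation as Ro
w=grab('wrist');g=w['pixels'].mean(2)
o=arm.get_obs();R=Ro.from_quat(o['tool_rot']).as_matrix()
T=lambda u,v,z:(R.T@(ray(w,u,v,z)-o['ee_pos'])*1000).round(1)
for n,v,z in(('tray edge',28.7,.017),('rim outer',41.5,.063),('rim inner',45.8,.063)): print(n,T(309,v,z))
for v in(60,52): print('rim in L/R',T(260.5,v,.063),T(358,v,.063),'tray L',)
print('L',[(r,int(g[r,256:259].mean())) for r in range(44,108)])
print('R',[(r,int(g[r,359:362].mean())) for r in range(44,108)])
for r in (62,70,78,86,94,102): print(r,T(309,r,.063)[0])
# held tote front edge
print('tote', [(r,int(g[r,290:330].mean())) for r in range(104,116)], T(313,107.5,.24-.055+.058))
q=g[112:118].mean(0);d=np.diff(q);print([(c,int(q[c])) for c in range(200,425) if abs(d[c])>12])
E
```

```text
tray edge [163.5  -4.8 223.3]
rim outer [141.   -4.4 177.3]
rim inner [137.   -4.4 177.3]
rim in L/R [123.6 -54.3 177.3] [123.5  45.8 177.3] tray L
rim in L/R [131.2 -54.  177.3] [131.1  45.6 177.3] tray L
L [(44, 146), (45, 146), (46, 147), (47, 146), (48, 146), (49, 146), (50, 146), (51, 147), (52, 147), (53, 147), (54, 147), (55, 147), (56, 147), (57, 147), (58, 147), (59, 147), (60, 148), (61, 148), (62, 149), (63, 148), (64, 149), (65, 149), (66, 150), (67, 149), (68, 148), (69, 149), (70, 150), (71, 149), (72, 150), (73, 146), (74, 114), (75, 112), (76, 158), (77, 182), (78, 189), (79, 190), (80, 190), (81, 190), (82, 191), (83, 196), (84, 198), (85, 199), (86, 199), (87, 199), (88, 200), (89, 200), (90, 198), (91, 184), (92, 162), (93, 152), (94, 152), (95, 153), (96, 152), (97, 152), (98, 152), (99, 152), (100, 150), (101, 127), (102, 104), (103, 102), (104, 104), (105, 104), (106, 105), (107, 106)]
R [(44, 144), (45, 144), (46, 142), (47, 140), (48, 139), (49, 139), (50, 140), (51, 141), (52, 140), (53, 142), (54, 141), (55, 142), (56, 141), (57, 143), (58, 142), (59, 144), (60, 144), (61, 145), (62, 142), (63, 125), (64, 107), (65, 102), (66, 102), (67, 102), (68, 102), (69, 102), (70, 102), (71, 101), (72, 101), (73, 102), (74, 100), (75, 83), (76, 71), (77, 75), (78, 94), (79, 112), (80, 120), (81, 121), (82, 122), (83, 122), (84, 123), (85, 123), (86, 124), (87, 124), (88, 126), (89, 127), (90, 126), (91, 126), (92, 116), (93, 106), (94, 102), (95, 102), (96, 101), (97, 100), (98, 102), (99, 101), (100, 101), (101, 101), (102, 100), (103, 97), (104, 100), (105, 101), (106, 102), (107, 102)]
62 121.6
70 113.9
78 106.1
86 98.2
94 90.2
102 82.1
tote [(104, 26), (105, 26), (106, 26), (107, 35), (108, 73), (109, 96), (110, 101), (111, 101), (112, 101), (113, 101), (114, 101), (115, 102)] [72.5 -0.7 -2.8]
[(401, 91), (404, 71), (405, 86)]
```

```bash
python3 - <<'E'
from h import *
from scipy.spatial.transform import Rotation as Ro
w=grab('wrist');o=arm.get_obs();R=Ro.from_quat(o['tool_rot']).as_matrix()
print('cam in tool',R.T@(-np.array(w['R']).T@w['t']-o['ee_pos'])*1000)
T=lambda u,v,z:(R.T@(ray(w,u,v,z)-o['ee_pos'])*1000).round(1)
zr=o['ee_pos'][2]+.003
hs=cv2.cvtColor(cv2.imread('pics/w6.png'),cv2.COLOR_BGR2HSV)[:,:,1]
for r in(113,117,150,165,180,195,205,225,238,245):
    c=np.where(hs[r,205:425]<100)[0]+205
    print(r,c.min(),c.max(),T(c.min(),r,zr),T(c.max()+1,r,zr),'w',round(T(c.max()+1,r,zr)[1]-T(c.min(),r,zr)[1],1))
# left col edge rows of front rim
s6=cv2.imread('pics/w7.png').mean(2)
for c in(245,280,310,350,385): 
    d=np.diff(s6[95:125,c]);print(c,95+np.argmax(np.abs(d)),d[np.argmax(np.abs(d))])
# grasp-time check: w5 (tool at same place, z .08)
s5=cv2.imread('pics/w5.png')
h5=cv2.cvtColor(s5,cv2.COLOR_BGR2HSV)[:,:,1]
for c in(250,300,310,350,380): print('w5',c,[r for r in range(90,140) if h5[r,c]<100][:1])
E
```

```text
cam in tool [  68.25101059   -0.83555906 -192.20729846]
113 224 401 [ 69.7 -49.2  -3. ] [69.5 47.9 -3. ] w 97.1
117 225 401 [ 67.6 -48.8  -3. ] [67.4 48.1 -3. ] w 96.9
150 227 399 [ 49.6 -48.8  -3. ] [49.4 48.1 -3. ] w 96.9
165 227 398 [ 41.2 -49.4  -3. ] [41. 48. -3.] w 97.4
180 228 397 [ 32.5 -49.4  -3. ] [32.4 48.  -3. ] w 97.4
195 229 396 [ 23.7 -49.3  -3. ] [23.5 47.9 -3. ] w 97.2
205 230 395 [ 17.7 -49.1  -3. ] [17.5 47.7 -3. ] w 96.8
225 231 394 [  5.5 -49.3  -3. ] [ 5.3 47.8 -3. ] w 97.1
238 232 393 [ -2.7 -49.2  -3. ] [-2.9 47.7 -3. ] w 96.9
245 232 392 [ -7.1 -49.5  -3. ] [-7.3 47.3 -3. ] w 96.8
245 114 -14.333333333333343
280 107 43.00000000000001
310 107 43.0
350 109 12.333333333333329
385 109 20.33333333333333
w5 250 [110]
w5 300 [109]
w5 310 [109]
w5 350 [110]
w5 380 [111]
```

The tote is held level. In the tool frame its centre is at (3.5, −0.65) mm. The lower tote's centre is at (45.0, −4.3) from its rim end and deep slots, and the tray's is at 53.5. So the lower tote sits about 8.5 mm towards −x, which fits the stated 5 to 10. Shift needed: (+41.5, −3.6) mm.

```bash
python3 -m pendant '{"hand":[-1,-1,-1,-1,-1,-1],"dp":[[10,-1,0],[25,-2,0],[37,-3,0],[41.5,-3.6,0],[41.5,-3.6,0],[41.5,-3.6,0]],"twist":[0,0,0.5,0.5,0.5,0.5]}'
python3 -m pendant '{"hand":[-1,-1,-1,-1,-1,-1,-1,-1,-1,-1],"dp":[[0,0,15],[0,0,35],[0,0,60],[0,0,80],[0,0,95],[0,0,105],[0,0,112],[0,0,117],[0,0,120],[0,0,120]],"twist":[0,0,0,0,0,0,0,0,0,0]}'
```

```text
time_s: 19.3
ee_pos: [0.5467, -0.2256, 0.2399]
tool_rot: [0.989, -0.15, -0.0, -0.0]
wrist_force: [-0.3, 0.5, -2.5]
gripper_width: 0.0133
finger_force: 30.0
time_s: 20.55
ee_pos: [0.5469, -0.2256, 0.1199]
tool_rot: [0.989, -0.15, 0.0, -0.0]
wrist_force: [0.3, -0.2, -2.5]
gripper_width: 0.0135
finger_force: 30.0
```

```bash
python3 -m pendant '{"hand":[-1,-1,-1,-1,-1,-1,-1,-1],"dp":[[0,0,2],[0,0,4],[0,0,6],[0,0,8],[0,0,10],[0,0,11],[0,0,12],[0,0,12]],"twist":[0,0,0,0,0,0,0,0]}'
```

```text
time_s: 21.55
ee_pos: [0.5469, -0.2256, 0.1078]
tool_rot: [0.989, -0.15, -0.0, 0.0]
wrist_force: [-0.1, -0.5, -2.5]
gripper_width: 0.0136
finger_force: 30.0
```

```bash
python3 -m pendant '{"hand":[-1,-1,-1,-1],"dp":[[0,0,0.7],[0,0,1.4],[0,0,2],[0,0,2]],"twist":[0,0,0,0]}';python3 -m pendant '{"hand":[-1,-1,-1,-1],"dp":[[0,0,0.6],[0,0,1.2],[0,0,1.5],[0,0,1.5]],"twist":[0,0,0,0]}'
```

```text
time_s: 22.05
ee_pos: [0.5469, -0.2256, 0.1058]
tool_rot: [0.989, -0.15, -0.0, -0.0]
wrist_force: [-0.3, -0.4, -2.7]
gripper_width: 0.0141
finger_force: 30.0
time_s: 22.55
ee_pos: [0.5469, -0.2256, 0.1043]
tool_rot: [0.989, -0.15, 0.0, -0.0]
wrist_force: [-0.1, 0.5, -2.8]
gripper_width: 0.0138
finger_force: 30.0
```

```bash
python3 -m pendant '{"hand":[-1,-1,-1,-1],"dp":[[0,0,0.7],[0,0,1.4],[0,0,2],[0,0,2]],"twist":[0,0,0,0]}';python3 -m pendant '{"hand":[-1,-1,-1,-1],"dp":[[0,0,0.7],[0,0,1.4],[0,0,2],[0,0,2]],"twist":[0,0,0,0]}'
```

```text
time_s: 23.05
ee_pos: [0.5468, -0.2256, 0.1023]
tool_rot: [0.989, -0.15, -0.0, -0.0]
wrist_force: [-0.0, -0.9, -2.1]
gripper_width: 0.0139
finger_force: 30.0
time_s: 23.55
ee_pos: [0.5468, -0.2256, 0.1003]
tool_rot: [0.989, -0.15, -0.0, -0.0]
wrist_force: [0.2, 1.1, -2.4]
gripper_width: 0.0134
finger_force: 30.0
```

Below the expected rim contact height (about 0.105) with no force, so the ribs are in the slots. Continuing gently.

```bash
python3 -m pendant '{"hand":[-1,-1,-1,-1,-1],"dp":[[0,0,0.8],[0,0,1.6],[0,0,2.4],[0,0,3],[0,0,3]],"twist":[0,0,0,0,0]}';python3 -m pendant '{"hand":[-1,-1,-1,-1,-1],"dp":[[0,0,0.8],[0,0,1.6],[0,0,2.4],[0,0,3],[0,0,3]],"twist":[0,0,0,0,0]}';python3 -m pendant '{"hand":[-1,-1,-1,-1,-1],"dp":[[0,0,0.8],[0,0,1.6],[0,0,2.4],[0,0,3],[0,0,3]],"twist":[0,0,0,0,0]}'
```

```text
time_s: 24.18
ee_pos: [0.5468, -0.2256, 0.0973]
tool_rot: [0.989, -0.15, -0.0, 0.0]
wrist_force: [-0.3, 0.0, -2.5]
gripper_width: 0.0138
finger_force: 30.0
time_s: 24.8
ee_pos: [0.5469, -0.2256, 0.0943]
tool_rot: [0.989, -0.15, -0.0, -0.0]
wrist_force: [0.1, 0.2, -1.4]
gripper_width: 0.014
finger_force: 30.0
time_s: 25.42
ee_pos: [0.5468, -0.2256, 0.0913]
tool_rot: [0.989, -0.15, -0.0, -0.0]
wrist_force: [1.3, 0.8, -2.5]
gripper_width: 0.0137
finger_force: 30.0
```

```bash
python3 -m pendant '{"hand":[-1,-1,-1,-1,-1],"dp":[[0,0,0.8],[0,0,1.6],[0,0,2.4],[0,0,3],[0,0,3]],"twist":[0,0,0,0,0]}';python3 -m pendant '{"hand":[-1,-1,-1,-1,-1],"dp":[[0,0,0.8],[0,0,1.6],[0,0,2.4],[0,0,3],[0,0,3]],"twist":[0,0,0,0,0]}';python3 -m pendant '{"hand":[-1,-1,-1,-1],"dp":[[0,0,0.5],[0,0,1],[0,0,1.5],[0,0,1.5]],"twist":[0,0,0,0]}'
```

```text
time_s: 26.05
ee_pos: [0.5468, -0.2256, 0.0883]
tool_rot: [0.989, -0.15, -0.0, -0.0]
wrist_force: [-0.3, -0.4, -1.7]
gripper_width: 0.0136
finger_force: 30.0
time_s: 26.68
ee_pos: [0.5468, -0.2256, 0.0853]
tool_rot: [0.989, -0.15, -0.0, 0.0]
wrist_force: [-0.4, 0.5, -2.8]
gripper_width: 0.0139
finger_force: 30.0
time_s: 27.18
ee_pos: [0.5468, -0.2256, 0.0838]
tool_rot: [0.989, -0.15, -0.0, -0.0]
wrist_force: [-0.3, 0.1, -2.1]
gripper_width: 0.0138
finger_force: 30.0
```

```bash
python3 -m pendant '{"hand":[-1,-1,-1,-1],"dp":[[0,0,0.5],[0,0,1],[0,0,1.5],[0,0,1.5]],"twist":[0,0,0,0]}';python3 -m pendant '{"hand":[-1,-1,-1,-1],"dp":[[0,0,0.5],[0,0,1],[0,0,1.5],[0,0,1.5]],"twist":[0,0,0,0]}';python3 -m pendant '{"hand":[-1,-1,-1,-1],"dp":[[0,0,0.5],[0,0,1],[0,0,1.5],[0,0,1.5]],"twist":[0,0,0,0]}'
```

```text
time_s: 27.68
ee_pos: [0.5468, -0.2256, 0.0823]
tool_rot: [0.989, -0.15, -0.0, -0.0]
wrist_force: [-0.2, 0.4, -2.0]
gripper_width: 0.0135
finger_force: 30.0
time_s: 28.18
ee_pos: [0.547, -0.2255, 0.0814]
tool_rot: [0.989, -0.15, 0.0, -0.0]
wrist_force: [-2.1, 2.8, 5.0]
gripper_width: 0.0139
finger_force: 30.0
time_s: 28.68
ee_pos: [0.547, -0.2255, 0.0799]
tool_rot: [0.989, -0.15, 0.0, -0.0]
wrist_force: [-2.5, 2.3, 5.4]
gripper_width: 0.0137
finger_force: 30.0
```

```bash
python3 -m pendant '{"hand":[-1,-1,-1,-1],"dp":[[0,0,0.5],[0,0,1],[0,0,1.5],[0,0,1.5]],"twist":[0,0,0,0]}';python3 -m pendant '{"hand":[-1,-1,-1,-1],"dp":[[0,0,0.5],[0,0,1],[0,0,1.5],[0,0,1.5]],"twist":[0,0,0,0]}';python3 -m pendant '{"hand":[-1,-1,-1],"dp":[[0,0,0.5],[0,0,1],[0,0,1]],"twist":[0,0,0]}'
```

```text
time_s: 29.18
ee_pos: [0.547, -0.2255, 0.0784]
tool_rot: [0.989, -0.15, 0.0, -0.0]
wrist_force: [-2.4, 3.5, 6.2]
gripper_width: 0.0131
finger_force: 30.0
time_s: 29.68
ee_pos: [0.547, -0.2255, 0.0769]
tool_rot: [0.989, -0.15, 0.0, -0.0]
wrist_force: [-2.8, 2.9, 5.5]
gripper_width: 0.0137
finger_force: 30.0
time_s: 30.05
ee_pos: [0.547, -0.2255, 0.0759]
tool_rot: [0.989, -0.15, 0.0, -0.0]
wrist_force: [-1.9, 3.2, 5.7]
gripper_width: 0.0138
finger_force: 30.0
```

```bash
python3 -m pendant '{"hand":[-1,-1,-1],"dp":[[0,0,0.5],[0,0,1],[0,0,1]],"twist":[0,0,0]}';python3 -m pendant '{"hand":[-1,-1,-1],"dp":[[0,0,0.5],[0,0,0.8],[0,0,0.8]],"twist":[0,0,0]}'
```

```text
time_s: 30.42
ee_pos: [0.547, -0.2255, 0.0749]
tool_rot: [0.989, -0.15, 0.0, -0.0]
wrist_force: [-2.7, 2.7, 4.8]
gripper_width: 0.0134
finger_force: 30.0
time_s: 30.8
ee_pos: [0.547, -0.2255, 0.0741]
tool_rot: [0.989, -0.15, 0.0, -0.0]
wrist_force: [-2.3, 3.4, 5.9]
gripper_width: 0.0136
finger_force: 30.0
```

```bash
python3 -m pendant '{"hand":[-1,-1,-1],"dp":[[0,0,0.4],[0,0,0.8],[0,0,0.8]],"twist":[0,0,0]}'; python3 -m pendant '{"hand":[-1,-1,-1],"dp":[[0,0,0.3],[0,0,0.6],[0,0,0.6]],"twist":[0,0,0]}'
```

```text
time_s: 31.18
ee_pos: [0.5471, -0.2254, 0.0737]
tool_rot: [0.989, -0.15, 0.0, -0.0]
wrist_force: [-3.6, 4.4, 8.3]
gripper_width: 0.014
finger_force: 30.0
time_s: 31.55
ee_pos: [0.5472, -0.2254, 0.0736]
tool_rot: [0.989, -0.15, 0.0, -0.0]
wrist_force: [-6.3, 5.9, 14.0]
gripper_width: 0.0136
finger_force: 30.0
```

```bash
python3 -m pendant '{"hand":[-1,-1,-1],"dp":[[0,0,-0.5],[0,0,-1.2],[0,0,-1.2]],"twist":[0,0,0]}'; python3 -m pendant '{"hand":[-0.6,-0.4,-0.2,-0.2,-0.2,-0.2],"dp":[[0,0,0],[0,0,0],[0,0,0],[0,0,0],[0,0,0],[0,0,0]],"twist":[0,0,0,0,0,0]}'; python3 -m pendant '{"hand":[-0.2,-0.2,-0.2,-0.2,-0.2,-0.2,-0.2,-0.2,-0.2],"dp":[[0,0,-5],[0,0,-15],[0,0,-30],[0,0,-60],[0,0,-100],[0,0,-140],[0,0,-160],[0,0,-160],[0,0,-160]],"twist":[0,0,0,0,0,0,0,0,0]}'
python3 - <<'E'
from h import *
from scipy.spatial.transform import Rotation as Ro
w=grab('wrist','w9.png');o=arm.get_obs();R=Ro.from_quat(o['tool_rot']).as_matrix()
T=lambda u,v,z:(R.T@(ray(w,u,v,z)-o['ee_pos'])*1000).round(1)
g=w['pixels'].mean(2)
m=g[:,285:300].mean(1);print('near bar',[(r,int(m[r]),int(m[r+1])) for r in range(60,250) if abs(m[r+1]-m[r])>10])
for r in(150,170,225):
    q=g[r-1:r+2].mean(0);print(r,[(c,int(q[c]),int(q[c+1])) for c in range(225,400) if abs(q[c+1]-q[c])>12])
for z in(.019+.058,.063): print(z,[np.round(proj(w,o['ee_pos']+R@np.array([x,y,0])/1+ [0,0,z-o['ee_pos'][2]]),1) for x,y in((.0715,-.0487),(.0715,.0473),(-.0645,-.0487),(-.0645,.0473))])
E
```

```text
time_s: 31.92
ee_pos: [0.5471, -0.2255, 0.0737]
tool_rot: [0.989, -0.15, 0.0, -0.0]
wrist_force: [0.3, 3.8, 5.4]
gripper_width: 0.0133
finger_force: 30.0
time_s: 32.67
ee_pos: [0.5469, -0.2256, 0.0734]
tool_rot: [0.989, -0.15, 0.0, 0.0]
wrist_force: [-0.4, -0.8, 0.4]
gripper_width: 0.0374
finger_force: 0.0
time_s: 33.8
ee_pos: [0.5465, -0.2254, 0.2317]
tool_rot: [0.989, -0.15, -0.001, -0.0]
wrist_force: [0.1, 0.7, 0.3]
gripper_width: 0.0371
finger_force: 0.0
near bar [(65, 68, 86), (66, 86, 144), (67, 144, 160), (70, 152, 131), (71, 131, 145), (72, 145, 156), (83, 146, 120), (84, 120, 104), (87, 95, 77), (88, 77, 66), (90, 66, 80), (91, 80, 96), (105, 99, 71), (106, 71, 38), (107, 38, 28), (110, 37, 76), (111, 76, 96), (162, 103, 118), (163, 118, 133), (200, 142, 119), (201, 119, 101), (221, 89, 78)]
150 [(253, 90, 73), (257, 66, 90), (258, 90, 117), (260, 112, 99), (268, 96, 79), (274, 68, 89), (350, 97, 80), (351, 80, 67), (356, 69, 89), (364, 103, 129), (365, 129, 114), (366, 114, 80), (367, 80, 64)]
170 [(258, 106, 121), (259, 121, 140), (264, 131, 112), (265, 112, 87), (269, 86, 72), (275, 78, 92), (287, 100, 117), (288, 117, 144), (304, 155, 133), (305, 133, 105), (321, 100, 118), (322, 118, 145), (349, 151, 121), (350, 121, 82), (351, 82, 69), (355, 67, 83), (365, 105, 85), (366, 85, 65), (381, 65, 83), (382, 83, 100)]
225 [(260, 106, 145), (261, 145, 158), (262, 158, 127), (263, 127, 100), (270, 95, 81), (304, 78, 107), (305, 107, 140), (319, 148, 114), (320, 114, 80), (353, 74, 114), (354, 114, 140), (356, 144, 121), (357, 121, 101), (361, 101, 126), (362, 126, 110), (363, 110, 78), (364, 78, 62), (371, 70, 85)]
0.077 [array([264.8, 112. ]), array([360.8, 111.9]), array([269.3, 240.1]), array([356.8, 239.9])]
0.063 [array([266.7, 112.2]), array([359., 112.]), array([270.9, 235.6]), array([355.2, 235.5])]
```

```bash
python3 -c "
from plant import arm; print(arm.close_job())"
```

```text
the job is handed in; nothing more can be done
None
```

The carry tote was turned half round, pressed to a hard stop in the lower tote at about 16.5 N, released and handed in at 34 s, but no verdict came back and I did not measure its final height or level after letting go; my first grip missed, reached 61 N at the wrist as the fingers opened, and left the tote where it stood.

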